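# Close the garlic crock with its double lid, then hold the outer lid up

### The job

Pick up the double lid by the tall knob of its inner lid, the outer lid riding along on top, and lower it in hand until the inner lid sits fully home in the open crock that has the garlic in it (not the one with the onion). Then let go of the knob, take the outer lid by its collar and lift it alone straight up off the knob, leaving the inner lid seated and undisturbed. Finish while still holding the outer lid level and still in the air straight above that crock, a few centimetres clear of the knob; keep the lids together until the inner one is seated, and do not shift the crocks or the other things.

Things in the scene. Friction and masses are not known exactly. Their poses are not given: they have to be found in the camera images.
- crock_a: one of two identical open round crocks of white stoneware, standing on the worktop: 104 mm outside diameter, 100 mm high, round mouth 86 mm wide (wall 9 mm), inner floor 8 mm up, 1.5 kg. Origin: centre of its underside, z up. It holds either the garlic or the onion
- crock_b: the other crock, same shape and size. Origin: centre of its underside, z up
- inner_lid: inner lid, plain wood, round about z. Plug 12 mm high (80 mm wide, 72 at the bottom), flange 98 mm wide and 6 thick, straight round knob 20 mm wide with its top 72 mm above the origin. Origin: centre of the underside, z up. Starts upright on the worktop with the outer lid on it. Seated, the flange rests on the rim and the origin is 88 mm above the crock's. About 0.16 kg
- outer_lid: outer lid, white stoneware, lies loose on the inner lid's flange, whose knob stands up through its 32 mm hole. Skirt 110 mm wide, 4 deep (102 inside, round the flange), 6 mm plate, then a round collar 42 mm wide from 10 to 30 mm above the origin. Origin: centre of its underside, z up; nested, 14 mm above the inner lid's, the knob's top 28 mm above the collar. About 0.12 kg
- knob_top (a point): centre of the top face of the inner lid's knob, 72 mm above the inner lid's origin
- collar_top (a point): centre of the outer lid's collar at its top edge, 30 mm above the outer lid's origin
- garlic: a white bulb of garlic, 56 mm across and 56 mm high, lying in one of the crocks. Origin at the centre of its underside as it stands
- onion: a red onion, 67 mm across and 71 mm high, lying in the other crock. Origin at the centre of its underside as it stands
- tin_beans: bystander: tall food tin, 75 mm diameter, 110 mm high, standing behind the work. Origin: centre of its underside
- red_shaker: bystander: small round shaker, 43 mm diameter, 76 mm high, standing behind the work. Origin: centre of its underside
- spice_jar: bystander: slim spice jar, 44 mm diameter, 105 mm high, standing behind and to the right of the work. Origin: centre of its underside
There are look-alikes about, which are no part of the job. Leave any purple look-alike of the crock_b alone.

How it is judged:
On the way, in this order (a step that is already met when the one before it is completed fails the run):
1. the two lids are lifted together, the outer one lying on the inner one (z of outer_lid in the frame of inner_lid between 0.01 and 0.019 m and horizontal distance between outer_lid and inner_lid below 0.008 m and height (world z) of inner_lid above 0.05 m), for 0.1 s.
2. the inner lid is fully home in the crock with the garlic, its knob still in the fingers and the outer lid still on it (((horizontal distance between garlic and crock_a below 0.05 m and z of inner_lid in the frame of crock_a between 0.085 and 0.091 m and horizontal distance between inner_lid and crock_a below 0.007 m and angle between inner_lid's own z axis and vertical below 0.06 rad) or (horizontal distance between garlic and crock_b below 0.05 m and z of inner_lid in the frame of crock_b between 0.085 and 0.091 m and horizontal distance between inner_lid and crock_b below 0.007 m and angle between inner_lid's own z axis and vertical below 0.06 rad)) and z of outer_lid in the frame of inner_lid between 0.01 and 0.019 m and horizontal distance between outer_lid and inner_lid below 0.008 m and contact force between the fingers and inner_lid above 0.5 N), for 0.1 s.
3. the outer lid alone is lifted off the knob while the inner lid stays seated (((horizontal distance between garlic and crock_a below 0.05 m and z of inner_lid in the frame of crock_a between 0.085 and 0.091 m and horizontal distance between inner_lid and crock_a below 0.007 m and angle between inner_lid's own z axis and vertical below 0.06 rad) or (horizontal distance between garlic and crock_b below 0.05 m and z of inner_lid in the frame of crock_b between 0.085 and 0.091 m and horizontal distance between inner_lid and crock_b below 0.007 m and angle between inner_lid's own z axis and vertical below 0.06 rad)) and z of outer_lid in the frame of inner_lid above 0.074 m), for 0.1 s.
At the end, for the whole second after the job is handed in: Inner lid home in the garlic crock (88 mm +-3 mm above its origin, 7 mm off axis at most, tilt under 0.06 rad), at rest, not touched by the fingers; outer lid still in the fingers, touching no lid or crock, 80 mm or more above the inner lid's origin, within 50 mm of its axis, tilt under 0.2 rad (((horizontal distance between garlic and crock_a below 0.05 m and z of inner_lid in the frame of crock_a between 0.085 and 0.091 m and horizontal distance between inner_lid and crock_a below 0.007 m and angle between inner_lid's own z axis and vertical below 0.06 rad) or (horizontal distance between garlic and crock_b below 0.05 m and z of inner_lid in the frame of crock_b between 0.085 and 0.091 m and horizontal distance between inner_lid and crock_b below 0.007 m and angle between inner_lid's own z axis and vertical below 0.06 rad)) and z of outer_lid in the frame of inner_lid above 0.08 m and horizontal distance between outer_lid and inner_lid below 0.05 m and angle between outer_lid's own z axis and vertical below 0.2 rad and linear speed of outer_lid below 0.03 m/s and linear speed of inner_lid below 0.02 m/s and contact force between the fingers and outer_lid above 0.5 N and contact force between the fingers and inner_lid below 0.1 N and contact force between outer_lid and inner_lid below 0.05 N and contact force between outer_lid and crock_a below 0.05 N and contact force between outer_lid and crock_b below 0.05 N); the arm keeps its last pose, push and grip.
It fails at once if the outer lid is taken off the inner lid while the inner lid is not seated in the crock with the garlic, or the inner lid is lifted or tipped out of its seat with it ((z of outer_lid in the frame of inner_lid above 0.024 m or horizontal distance between outer_lid and inner_lid above 0.03 m) and not ((horizontal distance between garlic and crock_a below 0.05 m and z of inner_lid in the frame of crock_a between 0.085 and 0.091 m and horizontal distance between inner_lid and crock_a below 0.007 m and angle between inner_lid's own z axis and vertical below 0.06 rad) or (horizontal distance between garlic and crock_b below 0.05 m and z of inner_lid in the frame of crock_b between 0.085 and 0.091 m and horizontal distance between inner_lid and crock_b below 0.007 m and angle between inner_lid's own z axis and vertical below 0.06 rad))).
It fails at once if a crock is shifted by more than 25 mm or tipped (distance of any of crock_a, crock_b from where it was at the start of the episode above 0.025 m or angle between any of crock_a, crock_b's own z axis and vertical above 0.2 rad).
It fails at once if a bystander is shifted by more than 25 mm or knocked over (distance of any of tin_beans, red_shaker, spice_jar from where it was at the start of the episode above 0.025 m or angle between any of tin_beans, red_shaker, spice_jar's own z axis and vertical above 0.3 rad).
It also fails if it takes over 48 s, if anything falls off the work surface, if the arm or the gripper's body presses on something with over 40 N, if the wrist force passes 120 N, or if a joint passes its speed limit or range.

### The arm

A 6-joint arm with a two-finger parallel gripper is mounted at the origin on a cart in front of the work surface, level with it; the furniture and walls round the work are solid. World frame = base frame: x ahead of the robot, y to its left, z up, the work surface at z = 0. Lengths are in m, angles in rad, forces in N, time in s.
With the tool pointing down it reaches from about 0.275 to 0.825 m from the base axis. Payload 5.2 kg.
Tool frame: the origin (TCP) lies at the very end of the fingers, on their centre line; the grasp point (between the pads) lies 19 mm behind it; z points along the fingers, y is the line along which they close (so a half turn about z gives the same grasp; the last joint's range is limited). The gripper opens to 93 mm and grips with 3 to 60 N. Pads are 15 mm wide; open, the fingers measure 128 mm over their backs; the gripper's body (75 mm by 188 mm) begins 65 mm behind the grasp point.
Start: joints at [0.924, 0.259, 1.535, -0, 1.348, -0.203], TCP at [0.236, 0.497, 0.195] pointing down, gripper open.
Joint ranges: [-3.14, 3.14], [-0.91, 2.08], [0.19, 2.58], [-1.22, 4.36], [0.22, 2.71], [-3.12, 3.12]. Speed limits (rad/s): [2.57, 2.57, 3.14, 3.14, 3.14, 3.14].

### API

Orientations are given as a rotation vector (axis times angle).
In Python, from rig import r gives the robot as it stands.
- The arm moves only by the shell command python3 -m creep 'ROWS' [FORCE]. ROWS is JSON, a list that holds one entry, the list of rows, each a list of 7 numbers: the turn, a rotation vector about the tool's x, y, z in degrees, then the shift along the tool's x, y, z in m, then the opening, from 0 (shut) to 1 (fully open). In form: [[[wx, wy, wz, tx, ty, tz, jaw], ...]]. A call has exactly 5 rows; each row shifts and turns the commanded pose from where the row before left it, along the tool's axes as they then stand; what a row does not reach is not made up. A row lasts 1/10 s, in which the tool goes at most 50 mm and 8.59 degrees, less where a joint would pass 70% of its speed; a pose out of reach is approached as far as the arm can. A call is refused whole if a number of a shift passes 0.05 or a number of a turn 8.59, either way. A call with a gripper value outside its range is refused whole. The fingers move at their own pace and stop on an object; FORCE is the grip in N (left out, the last holds). Time passes only in rows, so rows that do not move let the fingers close, or fill a call up. It gives the time, the measured TCP pose, the force, the opening and the grip force at its end, in the units of the state.
- r.get_state(): the state, without advancing time (a new reading comes with each control period).
- r.capture(name): name is "scene" or "top"; returns the picture (400x640x3 uint8, red, green, blue); there is no depth.
- r.get_calibration(name): a dict with "intrinsics" (3x3 intrinsics, pixels), "D" ([k1, k2, p1, p2, k3] as OpenCV has them; the pictures are not rectified), "camera_from_world" (4x4, takes a point from world to camera coordinates). Camera axes: x right, y up, looking along -z (the intrinsics and any distortion apply to the point x, -y, -z); pixel columns grow to the right and rows downward; lengths in m; the calibration is good to about 2 mm. A picture is of the moment at which its call begins. get_calibration takes no time and is no camera call.
- r.hand_in(): hands the job in; it is judged then, once.
Trained networks look in the newest picture that a camera, given by its name, has taken for a name from the list of things; names that differ only in an ending like _2 or _b are one class to them, and where a whole thing is asked for, a point or a joint stands for the part that bears it (a point fixed in the world has none). Each returns a list of dicts, best first, with "score" (0 to 1); they miss things now and then, are a little off and sometimes report something else, mostly with a low value. They report only what shows in the picture. A call takes as long as a camera call. They do not tell look-alikes from the thing itself.
- r.look_for(camera, thing): "xyz" ([x, y, z] in m, in world coordinates, good to about 4 mm: the middle of the surface that is visible of it).
- r.pinpoint(camera, thing): "xyz" ([x, y, z] in m, in world coordinates, good to about 4 mm: a listed point, or the origin of a listed thing).
The state is a dict: "time_s": time; "joint_positions": joint angles; "qvel": joint speeds; "joint_efforts": joint torques, N m; "tcp_pos": TCP position; "ee_rot": TCP orientation; "force": force on the tool from outside, world axes, zero at the start; "wrist_torque": the same for the moment, N m; "opening": finger opening in m; "grip_force": force on a finger pad.
Only numpy, scipy, OpenCV 4.12 (cv2) and the standard library are available. Lean on these libraries where they do the work, as an engineer would, in place of code of your own. Each camera call takes 0.05 s, during which the arm holds its last target. There are 200 camera calls.

## Working session

There is one attempt and no reset: what is moved stays moved. The work goes in short steps, Python scripts to look and compute and a shell command to move; the robot and the scene stay as the last step left them, time stands still between calls to the robot, and variables do not carry over. Pictures are saved under pics/ and viewed, at most 10 in all, crops included, and the job is handed in when it is done.

```bash
mkdir -p pics; ls; python3 - <<'E'
from rig import r
import cv2
for c in("scene","top"):
    im=r.capture(c); cv2.imwrite(f"pics/{c}0.png",im[:,:,::-1])
    for t in("crock_a","garlic","onion","knob_top","collar_top","inner_lid","outer_lid","tin_beans","red_shaker","spice_jar"):
        print(c,t,[(round(d["score"],2),[round(v,3) for v in d["xyz"]]) for d in r.pinpoint(c,t)[:4]])
print(r.get_state())
E
```

```text
pics
scene crock_a [(0.78, [0.452, -0.243, 0.001]), (0.73, [0.551, 0.259, 0.001])]
scene garlic []
scene onion []
scene knob_top [(0.48, [0.499, 0.038, 0.071])]
scene collar_top [(0.83, [0.5, 0.038, 0.04])]
scene inner_lid [(0.66, [0.502, 0.035, 0.043]), (0.44, [0.506, 0.035, -0.001])]
scene outer_lid [(0.73, [0.503, 0.034, 0.017])]
scene tin_beans [(0.79, [0.713, -0.282, -0.002])]
scene red_shaker [(0.78, [0.684, -0.142, -0.0]), (0.31, [0.716, -0.281, -0.004])]
scene spice_jar [(0.97, [0.647, -0.404, -0.004])]
top crock_a [(0.89, [0.552, 0.26, 0.005]), (0.86, [0.448, -0.244, -0.0]), (0.73, [0.479, -0.404, 0.001])]
top garlic [(0.82, [0.563, 0.265, 0.007]), (0.58, [0.502, 0.037, 0.076])]
top onion [(0.77, [0.451, -0.242, 0.007])]
top knob_top [(0.45, [0.5, 0.036, 0.076])]
top collar_top [(0.57, [0.507, 0.034, 0.044])]
top inner_lid [(0.57, [0.501, 0.04, -0.004])]
top outer_lid [(0.65, [0.501, 0.038, 0.016])]
top tin_beans [(0.81, [0.72, -0.282, 0.002])]
top red_shaker [(0.6, [0.683, -0.139, 0.003])]
top spice_jar [(0.79, [0.646, -0.406, 0.002])]
{'time_s': 1.1, 'joint_positions': array([ 9.24228254e-01,  2.58580715e-01,  1.53499888e+00,  7.28372633e-06,
        1.34799116e+00, -2.02816673e-01]), 'qvel': array([ 0.00093201, -0.00123675,  0.00061484, -0.00013609, -0.0012012 ,
       -0.00036546]), 'joint_efforts': array([ 9.80081859e-04, -4.37215698e+01, -2.84307951e+01,  7.18588382e-02,
        3.11233336e-02,  5.01276486e-05]), 'tcp_pos': array([0.23612208, 0.49674608, 0.19536358]), 'ee_rot': array([6.91339932e-01, 3.06457786e+00, 3.59355739e-05]), 'force': array([-0.01857312,  1.35705545,  0.16736613]), 'wrist_torque': array([ 0.01528828, -0.02022364, -0.00102916]), 'grip_force': 0.0, 'opening': 0.09316952799176145}
```

View pics/top0.png

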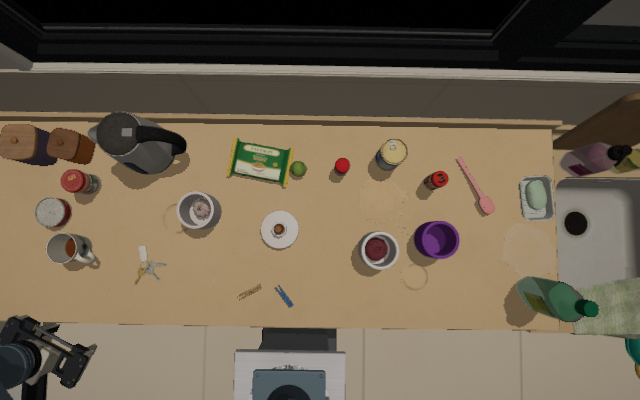

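View pics/scene0.png

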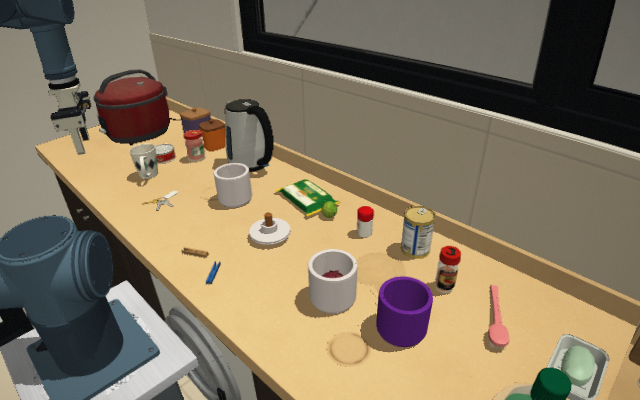

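Candidates in the top picture: the garlic crock is at (199,211), the onion crock at (379,250), and the purple look-alike at (436,240), which I leave alone. The double lid is at (279,230), and the small plate-like shape there is the only lid. In the scene picture the crocks are at (233,185) and (333,280), the purple one at (404,310) and the lid at (270,230). I choose the white crock at (199,211) and will check it and the lid in one overlay crop.

```bash
cat > h.py <<'E'
import cv2, numpy as np
from rig import r
def proj(cam,P):
    c=r.get_calibration(cam); T=np.array(c["camera_from_world"])
    p=np.c_[np.atleast_2d(P),np.ones(len(np.atleast_2d(P)))]@T.T
    p=p[:,:3]*[1,-1,-1]
    return cv2.projectPoints(p,np.zeros(3),np.zeros(3),np.array(c["intrinsics"],float),np.array(c["D"],float))[0].reshape(-1,2)
def circ(im,cam,x,y,z,rad,col,s):
    a=np.linspace(0,2*np.pi,60)
    q=proj(cam,np.c_[x+rad*np.cos(a),y+rad*np.sin(a),0*a+z])
    cv2.polylines(im,[np.round(((q+.5)*s-.5)*16).astype(np.int32)],True,col,1,shift=4)
E
python3 - <<'E'
from h import *
out=[]
for cam,boxes in(("top",((165,180),(245,195))),("scene",((198,150),(235,200)))):
    im=cv2.imread(f"pics/{cam}0.png"); s=5; b=cv2.resize(im,None,fx=s,fy=s,interpolation=cv2.INTER_CUBIC)
    circ(b,cam,.5515,.2595,.1,.052,(0,255,0),s);circ(b,cam,.5515,.2595,.1,.043,(0,255,255),s)
    circ(b,cam,.5515,.2595,.0,.052,(0,255,0),s)
    circ(b,cam,.501,.037,.014,.055,(0,255,0),s);circ(b,cam,.501,.037,.044,.021,(0,255,255),s);circ(b,cam,.501,.037,.072,.01,(255,255,0),s)
    out.append(np.hstack([b[y*s:y*s+300,x*s:x*s+350] for x,y in boxes]))
cv2.imwrite("pics/ov.png",np.vstack(out))
E
```

```text
(no output)
```

View pics/ov.png

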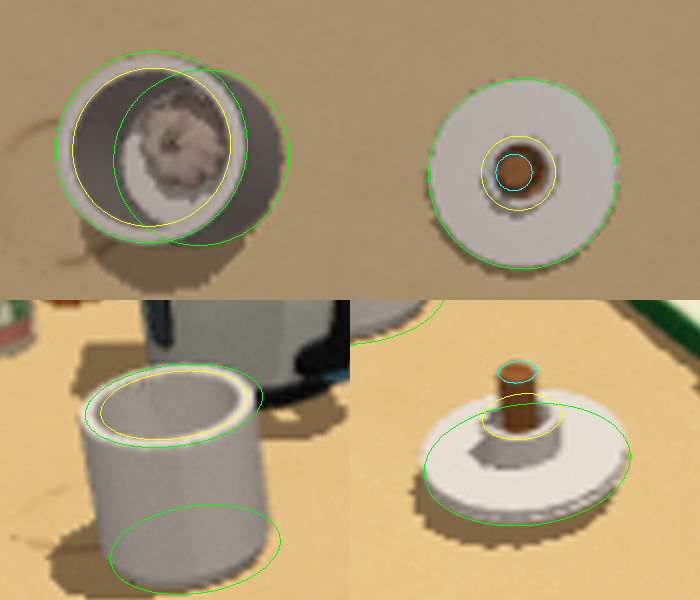

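```bash
python3 -m creep '[[[0,0,-5.08,0,0,0,1],[0,0,-5.08,0,0,0,1],[0,0,-5.08,0,0,0,1],[0,0,-5.08,0,0,0,1],[0,0,-5.08,0,0,0,1]]]'
```

```text
time_s: 1.6
tcp_pos: [0.2362, 0.4967, 0.1953]
ee_rot: [-0.005, 3.142, -0.0]
force: [-0.0, -0.3, 0.8]
opening: 0.0931
grip_force: 0.0
```

The crop shows the garlic bulb in the chosen crock, around (175,140) in the upper-left panel. The circle models fit the crock rim and the double lid well in the top camera. In the scene camera they are about 1–2 px off. I'm moving over the knob.

```bash
for i in 1; do python3 -m creep '[[[0,0,0,-0.018,-0.031,0,1],[0,0,0,-0.018,-0.031,0,1],[0,0,0,-0.018,-0.031,0,1],[0,0,0,-0.018,-0.031,0,1],[0,0,0,-0.018,-0.031,0,1]]]'
python3 -m creep '[[[0,0,0,-0.018,-0.031,0,1],[0,0,0,-0.018,-0.031,0,1],[0,0,0,-0.018,-0.031,0,1],[0,0,0,-0.018,-0.031,0,1],[0,0,0,-0.018,-0.031,0,1]]]'
python3 -m creep '[[[0,0,0,-0.017,-0.030,0,1],[0,0,0,-0.017,-0.030,0,1],[0,0,0,-0.017,-0.030,0,1],[0,0,0,-0.017,-0.030,0,1],[0,0,0,-0.017,-0.030,0,1]]]'; done | grep -E "tcp|ee_rot|force"
```

```text
tcp_pos: [0.3266, 0.3405, 0.1955]
ee_rot: [0.0, 3.141, 0.0]
force: [0.9, -0.6, -0.6]
grip_force: 0.0
tcp_pos: [0.4166, 0.1853, 0.1956]
ee_rot: [0.001, 3.141, 0.0]
force: [0.6, 0.3, -0.8]
grip_force: 0.0
tcp_pos: [0.5015, 0.0352, 0.1955]
ee_rot: [0.001, 3.141, 0.0]
force: [0.8, 0.6, -0.5]
grip_force: 0.0
```

```bash
python3 -m creep '[[[0,0,0,0,0.0018,0.03,1],[0,0,0,0,0,0.03,1],[0,0,0,0,0,0.03,1],[0,0,0,0,0,0.03,1],[0,0,0,0,0,0.0265,1]]]'
python3 -m creep '[[[0,0,0,0,0,0,0.5],[0,0,0,0,0,0,0.3],[0,0,0,0,0,0,0.1],[0,0,0,0,0,0,0],[0,0,0,0,0,0,0]]]' 25
python3 -m creep '[[[0,0,0,0,0,0,0],[0,0,0,0,0,0,0],[0,0,0,0,0,0,0],[0,0,0,0,0,0,0],[0,0,0,0,0,0,0]]]' 25
```

```text
time_s: 3.6
tcp_pos: [0.5006, 0.0383, 0.0476]
ee_rot: [-0.001, -3.141, -0.0]
force: [0.3, 0.0, 0.0]
opening: 0.0932
grip_force: 0.0
time_s: 4.1
tcp_pos: [0.5018, 0.0383, 0.0501]
ee_rot: [0.001, 3.139, -0.001]
force: [-0.5, -0.2, 0.0]
opening: 0.0577
grip_force: 0.0
time_s: 4.6
tcp_pos: [0.501, 0.0381, 0.049]
ee_rot: [0.0, 3.141, -0.001]
force: [-0.9, -4.3, 6.7]
opening: 0.0176
grip_force: 3.5
```

```bash
python3 -m creep '[[[0,0,0,0,0,0,0],[0,0,0,0,0,0,0],[0,0,0,0,0,0,0],[0,0,0,0,0,0,0],[0,0,0,0,0,0,0]]]' 25
python3 - <<'E'
from h import *
im=r.capture("scene"); x,y=proj("scene",[[.501,.038,.05]])[0].astype(int)
cv2.imwrite("pics/g.png",cv2.resize(im[y-50:y+40,x-60:x+60,::-1],None,fx=5,fy=5,interpolation=cv2.INTER_CUBIC))
E
```

```text
time_s: 5.1
tcp_pos: [0.5011, 0.0385, 0.049]
ee_rot: [0.001, 3.141, 0.0]
force: [0.7, -0.2, 2.9]
opening: 0.0003
grip_force: 1.5
```

View pics/g.png

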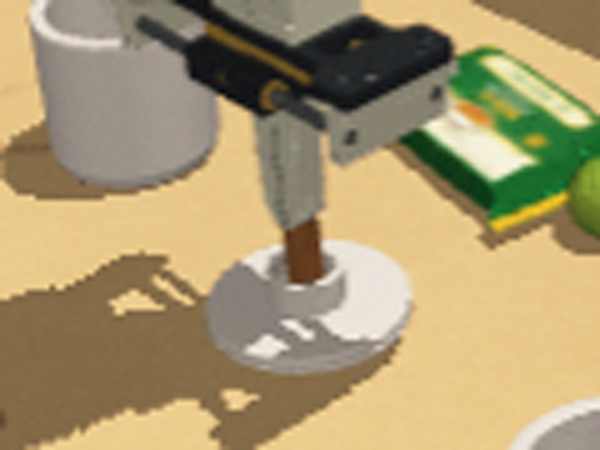

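The fingers shut to 0.3 mm, so the knob slipped out of the pads. In the crop the lids are still nested and upright, with the knob beside the finger at (305,250). I'm measuring again.

```bash
python3 -m creep '[[[0,0,0,0,0,0,0.2],[0,0,0,0,0,0,0.4],[0,0,0,0,0,0,0.7],[0,0,0,0,0,0,1],[0,0,0,0,0,0,1]]]'
python3 -m creep '[[[0,0,0,0,0,-0.03,1],[0,0,0,0,0,-0.03,1],[0,0,0,0,0,-0.03,1],[0,0,0,0,0,-0.03,1],[0,0,0,0,0,-0.03,1]]]'
python3 - <<'E'
from h import *
for c in("scene","top"):
    im=r.capture(c); cv2.imwrite(f"pics/{c}1.png",im[:,:,::-1])
    for t in("crock_a","knob_top","collar_top","inner_lid","outer_lid"):
        print(c,t,[(round(d["score"],2),[round(v,3) for v in d["xyz"]]) for d in r.pinpoint(c,t)[:4]])
im=cv2.imread("pics/scene1.png"); x,y=proj("scene",[[.501,.038,.05]])[0].astype(int)
cv2.imwrite("pics/g1.png",cv2.resize(im[y-60:y+40,x-60:x+60],None,fx=5,fy=5,interpolation=cv2.INTER_CUBIC))
E
```

```text
time_s: 5.65
tcp_pos: [0.503, 0.0398, 0.0515]
ee_rot: [0.001, 3.137, 0.003]
force: [-2.8, 7.9, 26.6]
opening: 0.0356
grip_force: 12.9
time_s: 6.15
tcp_pos: [0.5002, 0.0385, 0.1995]
ee_rot: [-0.001, -3.14, -0.0]
force: [1.2, -1.1, -0.1]
opening: 0.0762
grip_force: 0.0
scene crock_a [(0.86, [0.48, -0.411, -0.002]), (0.66, [0.55, 0.259, 0.0]), (0.57, [0.447, -0.242, 0.003])]
scene knob_top [(0.44, [0.502, 0.037, 0.072]), (0.44, [0.648, -0.407, -0.006])]
scene collar_top [(0.56, [0.5, 0.035, 0.044])]
scene inner_lid [(0.62, [0.503, 0.038, -0.002])]
scene outer_lid [(0.74, [0.507, 0.035, 0.013])]
top crock_a [(0.72, [0.477, -0.406, 0.0]), (0.63, [0.45, -0.243, -0.004]), (0.58, [0.55, 0.262, 0.001]), (0.57, [0.645, -0.405, 0.003])]
top knob_top [(0.6, [0.447, -0.241, 0.008])]
top collar_top []
top inner_lid []
top outer_lid []
```

View pics/g1.png

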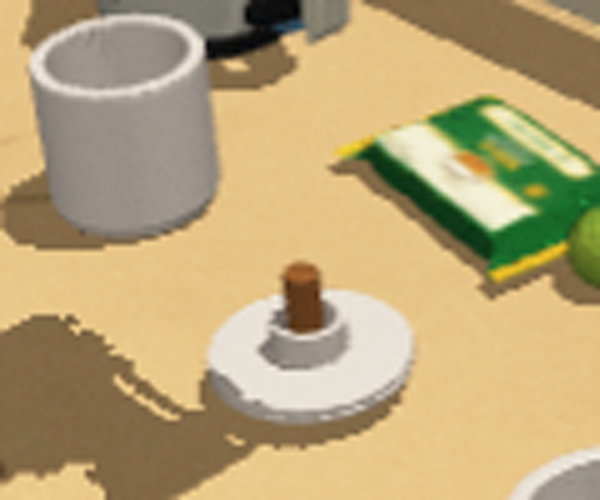

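In this crop the lid has not moved: the plate is still centred at (310,355) and the knob top is at (302,268). That means the shut fingertips ended about level with the knob's top, higher than the reported TCP. I'm checking where the tips really are against the projected TCP.

```bash
python3 - <<'E'
from h import *
s=r.get_state(); print(s["tcp_pos"],s["opening"],s["force"],s["joint_positions"])
out=[]
for c in("scene","top"):
    im=r.capture(c); T=np.array(r.get_calibration(c)["camera_from_world"]); print(c,-T[:3,:3].T@T[:3,3])
    p=s["tcp_pos"]; x,y=proj(c,[p])[0].astype(int)
    b=cv2.resize(im[:,:,::-1],None,fx=5,fy=5,interpolation=cv2.INTER_CUBIC)
    for d,col in((0,(0,255,0)),(.0466,(0,255,255)),(-.0466,(0,0,255))):
        q=proj(c,[p+[0,d,0],p+[0,d,.03]])*5
        cv2.line(b,*[tuple(int(v) for v in k) for k in q],col,1); cv2.circle(b,tuple(int(v) for v in q[0]),4,col,1)
    out.append(b[max(0,y*5-300):,:][:500,x*5-200:x*5+200])
cv2.imwrite("pics/t.png",np.hstack(out))
E
```

```text
[0.5005853  0.03841555 0.19813531] 0.09270530336816944 [-0.27917751 -0.39404026 -0.06042331] [-1.45916763e-01  1.71048275e-01  1.64049283e+00 -2.06759652e-05
  1.33145410e+00 -1.71614914e+00]
scene [-0.04312734 -0.70402106  0.6800088 ]
top [ 0.48868593 -0.0655761   1.19398656]
```

View pics/t.png

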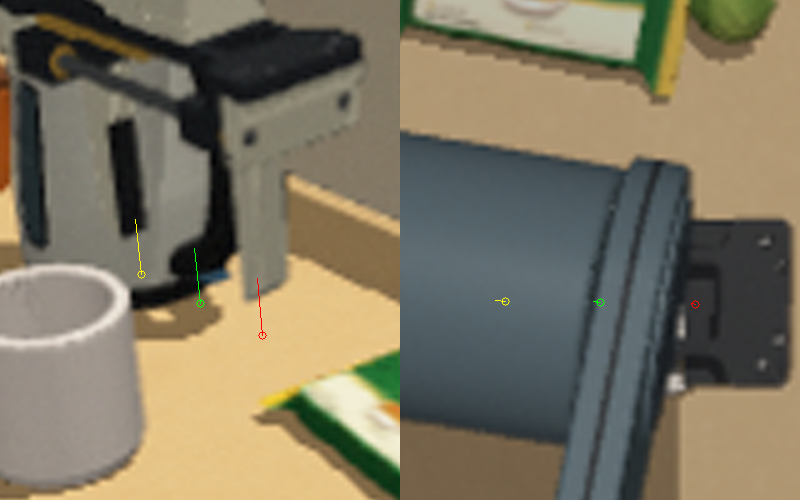

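The near fingertip shows at (266,297), while the reported TCP projects to about (268,338). So the real tips are roughly 20 mm above the reported TCP, and the fingers only nipped the knob's top edge. I'll go about 19 mm lower and grip gently.

```bash
python3 -m creep '[[[0,0,0,0,-0.001,0.035,1],[0,0,0,0,0,0.035,1],[0,0,0,0,0,0.035,1],[0,0,0,0,0,0.035,1],[0,0,0,0,0,0.028,1]]]'
python3 -m creep '[[[0,0,0,0,0,0,0.6],[0,0,0,0,0,0,0.4],[0,0,0,0,0,0,0.3],[0,0,0,0,0,0,0.3],[0,0,0,0,0,0,0.3]]]' 10
python3 - <<'E'
from h import *
im=r.capture("scene"); x,y=proj("scene",[[.501,.038,.05]])[0].astype(int)
b=cv2.resize(im[y-60:y+40,x-60:x+60,::-1],None,fx=5,fy=5,interpolation=cv2.INTER_CUBIC)
cv2.imwrite("pics/g2.png",b)
s=r.get_state(); print(s["tcp_pos"],s["opening"],s["force"])
E
```

```text
time_s: 7.35
tcp_pos: [0.5002, 0.0375, 0.029]
ee_rot: [-0.001, -3.14, -0.0]
force: [0.4, 0.1, 0.4]
opening: 0.093
grip_force: 0.0
time_s: 7.85
tcp_pos: [0.5019, 0.0373, 0.0322]
ee_rot: [0.001, 3.139, -0.001]
force: [-0.5, -0.8, -0.4]
opening: 0.058
grip_force: 0.0
[0.50168421 0.03729074 0.03192218] 0.05346428091143045 [0.27442331 0.58933681 0.07121808]
```

View pics/g2.png

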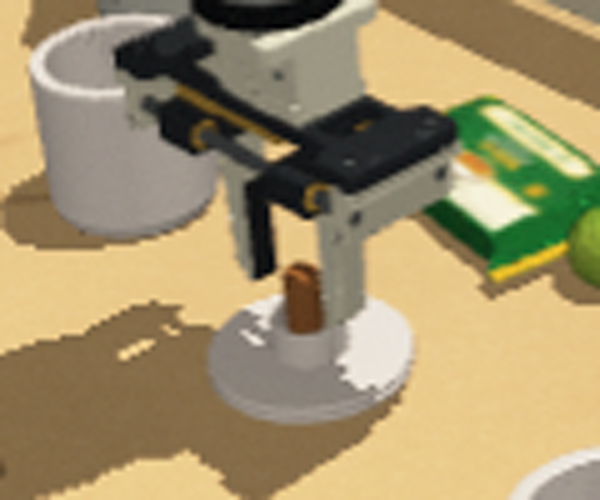

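The fingers now straddle the knob, with tips at (340,320) and (260,275). Their midpoint is on the knob at tip height about 0.05 m, so the grip depth is right. Closing.

```bash
python3 -m creep '[[[0,0,0,0,0,0,0],[0,0,0,0,0,0,0],[0,0,0,0,0,0,0],[0,0,0,0,0,0,0],[0,0,0,0,0,0,0]]]' 25
python3 -m creep '[[[0,0,0,0,0,0,0],[0,0,0,0,0,0,0],[0,0,0,0,0,0,0],[0,0,0,0,0,0,0],[0,0,0,0,0,0,0]]]' 25
python3 -m creep '[[[0,0,0,0,0,0,0],[0,0,0,0,0,0,0],[0,0,0,0,0,-0.005,0],[0,0,0,0,0,-0.005,0],[0,0,0,0,0,-0.005,0]]]' 25
```

```text
time_s: 8.4
tcp_pos: [0.5009, 0.0372, 0.0308]
ee_rot: [-0.001, -3.142, 0.0]
force: [-0.0, -0.6, -0.7]
opening: 0.0194
grip_force: 25.0
time_s: 8.9
tcp_pos: [0.5009, 0.0374, 0.0308]
ee_rot: [-0.001, -3.142, -0.0]
force: [0.3, -1.1, -0.2]
opening: 0.0191
grip_force: 25.0
time_s: 9.4
tcp_pos: [0.5008, 0.0376, 0.0462]
ee_rot: [-0.001, -3.141, -0.0]
force: [0.9, 0.3, -2.8]
opening: 0.0193
grip_force: 25.0
```

```bash
python3 -m creep '[[[0,0,0,0,0,-0.015,0],[0,0,0,0,0,-0.025,0],[0,0,0,0,0,-0.03,0],[0,0,0,0,0,-0.03,0],[0,0,0,0,0,-0.025,0]]]' 25
python3 -m creep '[[[0,0,0,-0.003,0.012,0,0],[0,0,0,-0.005,0.022,0,0],[0,0,0,-0.006,0.026,0,0],[0,0,0,-0.006,0.026,0,0],[0,0,0,-0.006,0.026,0,0]]]' 25
python3 -m creep '[[[0,0,0,-0.006,0.026,0,0],[0,0,0,-0.006,0.026,0,0],[0,0,0,-0.006,0.026,0,0],[0,0,0,-0.0045,0.02,0,0],[0,0,0,-0.002,0.012,0,0]]]' 25
python3 -m creep '[[[0,0,0,0,0,0,0],[0,0,0,0,0,0,0],[0,0,0,0,0,0,0],[0,0,0,0,0,0,0],[0,0,0,0,0,0,0]]]' 25
python3 - <<'E'
from h import *
print(r.get_state()["tcp_pos"])
for c in("scene","top"):
    im=r.capture(c); cv2.imwrite(f"pics/{c}2.png",im[:,:,::-1])
    for t in("crock_a","knob_top","collar_top","inner_lid","outer_lid"):
        print(c,t,[(round(d["score"],2),[round(v,3) for v in d["xyz"]]) for d in r.pinpoint(c,t)[:4]])
im=cv2.imread("pics/scene2.png"); s=5; b=cv2.resize(im,None,fx=s,fy=s,interpolation=cv2.INTER_CUBIC)
x,y=proj("scene",[[.5515,.2595,.1]])[0].astype(int)
circ(b,"scene",.5515,.2595,.1,.052,(0,255,0),s);circ(b,"scene",.5515,.2595,.154,.055,(255,255,0),s)
cv2.imwrite("pics/ov2.png",b[(y-60)*5:(y+60)*5,(x-60)*5:(x+60)*5])
E
```

```text
time_s: 9.9
tcp_pos: [0.5011, 0.0375, 0.173]
ee_rot: [0.001, 3.14, -0.0]
force: [0.4, 0.1, -2.8]
opening: 0.0192
grip_force: 25.0
time_s: 10.4
tcp_pos: [0.5262, 0.1513, 0.1691]
ee_rot: [-0.001, -3.139, -0.0]
force: [0.4, -0.2, -2.9]
opening: 0.0192
grip_force: 25.0
time_s: 10.9
tcp_pos: [0.5506, 0.2617, 0.1688]
ee_rot: [0.002, -3.139, -0.0]
force: [0.0, -0.6, -3.1]
opening: 0.0196
grip_force: 25.0
time_s: 11.4
tcp_pos: [0.5516, 0.2586, 0.1711]
ee_rot: [0.003, 3.141, -0.0]
force: [-0.1, -0.4, -2.6]
opening: 0.0193
grip_force: 25.0
[0.55164284 0.25863967 0.1710718 ]
scene crock_a [(0.86, [0.483, -0.406, -0.001]), (0.73, [0.448, -0.242, 0.002]), (0.62, [0.549, 0.261, 0.004]), (0.45, [0.682, -0.139, 0.002])]
scene knob_top [(0.45, [0.552, 0.259, 0.212])]
scene collar_top [(0.71, [0.55, 0.262, 0.002]), (0.58, [0.553, 0.257, 0.184])]
scene inner_lid [(0.5, [0.552, 0.258, 0.141])]
scene outer_lid [(0.73, [0.554, 0.254, 0.155]), (0.66, [0.682, -0.139, 0.001]), (0.57, [0.555, 0.262, 0.139])]
top crock_a [(0.83, [0.552, 0.259, 0.004]), (0.59, [0.449, -0.242, 0.001]), (0.58, [0.553, 0.258, 0.154]), (0.56, [0.481, -0.406, -0.0])]
top knob_top [(0.56, [0.555, 0.257, 0.18])]
top collar_top [(0.68, [0.554, 0.257, 0.184])]
top inner_lid []
top outer_lid [(0.84, [0.556, 0.259, 0.154])]
```

View pics/ov2.png

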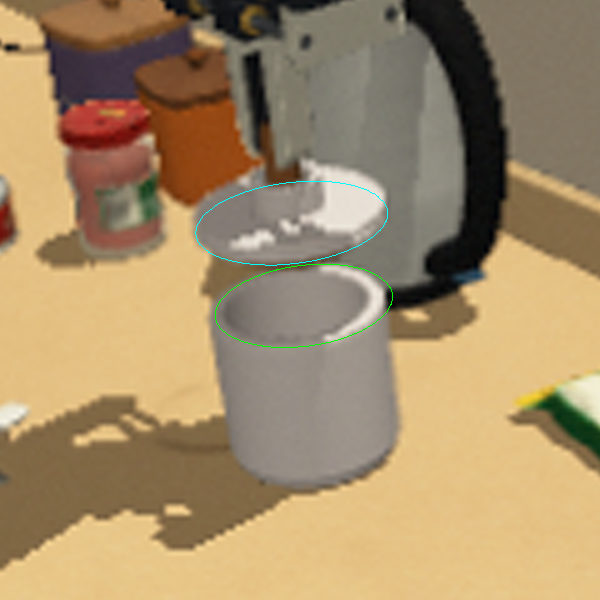

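The lid circle (cyan) and crock rim (green) both match the picture to about a pixel and line up vertically. I'm lowering it in steps while watching the force.

```bash
python3 -m creep '[[[0,0,0,0,0.0008,0.008,0],[0,0,0,0,0,0.01,0],[0,0,0,0,0,0.01,0],[0,0,0,0,0,0.008,0],[0,0,0,0,0,0.004,0]]]' 25
python3 -m creep '[[[0,0,0,0,0,0.001,0],[0,0,0,0,0,0.001,0],[0,0,0,0,0,0.001,0],[0,0,0,0,0,0.001,0],[0,0,0,0,0,0.001,0]]]' 25
```

```text
time_s: 12.5
tcp_pos: [0.5507, 0.2599, 0.1291]
ee_rot: [-0.001, -3.139, 0.001]
force: [-0.7, -0.5, -2.3]
opening: 0.0191
grip_force: 25.0
time_s: 13.0
tcp_pos: [0.5517, 0.2603, 0.1261]
ee_rot: [0.001, 3.141, 0.0]
force: [-0.3, 0.5, -3.4]
opening: 0.0195
grip_force: 25.0
```

```bash
python3 -m creep '[[[0,0,0,0,0,0.001,0],[0,0,0,0,0,0.001,0],[0,0,0,0,0,0.001,0],[0,0,0,0,0,0.001,0],[0,0,0,0,0,0.001,0]]]' 25
python3 -m creep '[[[0,0,0,0,0,0.0005,0],[0,0,0,0,0,0.0005,0],[0,0,0,0,0,0.0005,0],[0,0,0,0,0,0,0],[0,0,0,0,0,0,0]]]' 25
```

```text
time_s: 13.5
tcp_pos: [0.5512, 0.2604, 0.1209]
ee_rot: [-0.001, -3.141, -0.0]
force: [-1.8, 1.4, -0.6]
opening: 0.0191
grip_force: 25.0
time_s: 14.0
tcp_pos: [0.5513, 0.2602, 0.1193]
ee_rot: [-0.001, -3.141, -0.0]
force: [-3.1, 1.3, 0.7]
opening: 0.0191
grip_force: 25.0
```

```bash
python3 -m creep '[[[0,0,0,0.001,0,0.0005,0],[0,0,0,0,0,0.0005,0],[0,0,0,0,0,0.0005,0],[0,0,0,0,0,0,0],[0,0,0,0,0,0,0]]]' 25
```

```text
time_s: 14.5
tcp_pos: [0.5506, 0.26, 0.1186]
ee_rot: [0.001, 3.141, -0.0]
force: [-6.0, -0.9, 5.3]
opening: 0.0194
grip_force: 25.0
```

```bash
python3 -m creep '[[[0,0,0,-0.001,0,0.0005,0],[0,0,0,0,0,0.0005,0],[0,0,0,0,0,0,0],[0,0,0,0,0,0,0],[0,0,0,0,0,0,0]]]' 25
python3 - <<'E'
from h import *
im=r.capture("scene"); s=5; b=cv2.resize(im[:,:,::-1],None,fx=s,fy=s,interpolation=cv2.INTER_CUBIC)
for t in("knob_top","collar_top","inner_lid","outer_lid","crock_a"):
    print(t,[(round(d["score"],2),[round(v,3) for v in d["xyz"]]) for d in r.pinpoint("scene",t)[:3]])
x,y=proj("scene",[[.5515,.2595,.1]])[0].astype(int)
circ(b,"scene",.551,.26,.102,.055,(255,255,0),s);circ(b,"scene",.551,.26,.132,.021,(0,255,255),s);
cv2.imwrite("pics/ov3.png",b[(y-40)*5:(y+40)*5,(x-45)*5:(x+45)*5])
E
```

```text
time_s: 15.0
tcp_pos: [0.5514, 0.2602, 0.1187]
ee_rot: [0.001, 3.141, 0.0]
force: [-8.4, -1.1, 12.1]
opening: 0.0195
grip_force: 25.0
knob_top [(0.4, [0.552, 0.259, 0.161])]
collar_top [(0.64, [0.549, 0.257, 0.134])]
inner_lid [(0.67, [0.553, 0.26, 0.0]), (0.5, [0.553, 0.257, 0.087])]
outer_lid [(0.68, [0.552, 0.259, 0.103]), (0.52, [0.552, 0.263, 0.003])]
crock_a [(0.93, [0.549, 0.26, 0.003]), (0.74, [0.449, -0.244, -0.0]), (0.73, [0.484, -0.407, -0.001])]
```

View pics/ov3.png

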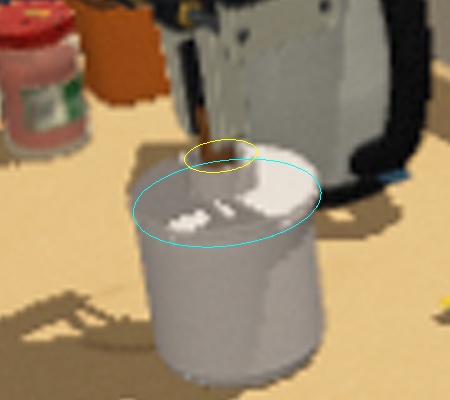

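The lid is down on the crock with the outer lid on it. Its height is stable at 0.1187 under 12 N of push, and it appears level at (225,200) in the crop. I'll ease the push off, then release and drop to the collar.

```bash
python3 -m creep '[[[0,0,0,0.0005,0,-0.0005,0],[0,0,0,0.0005,0,-0.0005,0],[0,0,0,0,0,0,0],[0,0,0,0,0,0,0],[0,0,0,0,0,0,0]]]' 10
python3 -m creep '[[[0,0,0,0,0,0,0.25],[0,0,0,0,0,0,0.4],[0,0,0,0,0,0,0.8],[0,0,0,0,0,0,0.8],[0,0,0,0,0,0,0.8]]]'
python3 -m creep '[[[0,0,0,0,0,0,0.8],[0,0,0,0,0,0,0.8],[0,0,0,0,0,0,0.8],[0,0,0,0,0,0,0.8],[0,0,0,0,0,0,0.8]]]'
```

```text
time_s: 15.8
tcp_pos: [0.5511, 0.2602, 0.1182]
ee_rot: [0.001, 3.141, 0.0]
force: [-3.1, -0.5, 5.5]
opening: 0.0196
grip_force: 10.0
time_s: 16.3
tcp_pos: [0.5506, 0.2601, 0.1176]
ee_rot: [-0.001, -3.141, 0.0]
force: [-0.1, 0.1, 0.3]
opening: 0.0507
grip_force: 0.0
time_s: 16.8
tcp_pos: [0.5505, 0.2602, 0.1179]
ee_rot: [0.001, 3.142, 0.0]
force: [0.9, -0.3, -0.0]
opening: 0.074
grip_force: 0.0
```

```bash
python3 -m creep '[[[0,0,0,-0.0007,0,0.006,0.8],[0,0,0,0,0,0.006,0.8],[0,0,0,0,0,0.005,0.8],[0,0,0,0,0,0.003,0.8],[0,0,0,0,0,0.001,0.8]]]'
python3 -m creep '[[[0,0,0,0,0,0,0.5],[0,0,0,0,0,0,0.4],[0,0,0,0,0,0,0.3],[0,0,0,0,0,0,0.3],[0,0,0,0,0,0,0.3]]]' 15
python3 -m creep '[[[0,0,0,0,0,0,0.3],[0,0,0,0,0,0,0.3],[0,0,0,0,0,0,0.3],[0,0,0,0,0,0,0.3],[0,0,0,0,0,0,0.3]]]' 15
```

```text
time_s: 17.3
tcp_pos: [0.5509, 0.2601, 0.0961]
ee_rot: [-0.001, -3.14, 0.001]
force: [-0.7, -1.2, -0.2]
opening: 0.0741
grip_force: 0.0
time_s: 17.8
tcp_pos: [0.5513, 0.2601, 0.0971]
ee_rot: [0.001, 3.141, -0.0]
force: [0.1, -1.1, 0.6]
opening: 0.042
grip_force: 15.0
time_s: 18.3
tcp_pos: [0.5513, 0.2601, 0.097]
ee_rot: [0.001, 3.141, -0.0]
force: [-0.4, -1.4, 2.3]
opening: 0.0416
grip_force: 15.0
```

```bash
python3 -m creep '[[[0,0,0,0,0,0,0.3],[0,0,0,0,0,-0.001,0.3],[0,0,0,0,0,-0.002,0.3],[0,0,0,0,0,-0.003,0.3],[0,0,0,0,0,-0.004,0.3]]]' 20
python3 - <<'E'
from h import *
for c in("scene","top"):
    r.capture(c)
    for t in("knob_top","inner_lid","outer_lid"):
        print(c,t,[(round(d["score"],2),[round(v,3) for v in d["xyz"]]) for d in r.pinpoint(c,t)[:3]])
E
python3 -m creep '[[[0,0,0,0,0,-0.005,0.3],[0,0,0,0,0,-0.006,0.3],[0,0,0,0,0,-0.007,0.3],[0,0,0,0,0,-0.008,0.3],[0,0,0,0,0,-0.008,0.3]]]' 20
```

```text
time_s: 18.8
tcp_pos: [0.5509, 0.2602, 0.1067]
ee_rot: [-0.001, -3.141, 0.0]
force: [0.7, -0.3, -1.0]
opening: 0.0417
grip_force: 20.0
scene knob_top [(0.63, [0.552, 0.259, 0.16])]
scene inner_lid [(0.53, [0.551, 0.259, 0.088])]
scene outer_lid [(0.76, [0.555, 0.259, 0.113])]
top knob_top []
top inner_lid []
top outer_lid [(0.59, [0.552, 0.257, 0.109])]
time_s: 19.7
tcp_pos: [0.5514, 0.2602, 0.1419]
ee_rot: [0.001, 3.141, 0.0]
force: [0.2, 0.1, -1.4]
opening: 0.0417
grip_force: 20.0
```

Only the outer lid's weight (about 1.2 N) is on the fingers, and the inner lid is still seated. Continuing straight up.

```bash
python3 -m creep '[[[0,0,0,0,0,-0.011,0.3],[0,0,0,0,0,-0.012,0.3],[0,0,0,0,0,-0.012,0.3],[0,0,0,0,0,-0.01,0.3],[0,0,0,0,0,-0.004,0.3]]]' 20
python3 -m creep '[[[0,0,0,0,0,-0.001,0.3],[0,0,0,0,0,0,0.3],[0,0,0,0,0,0,0.3],[0,0,0,0,0,0,0.3],[0,0,0,0,0,0,0.3]]]' 20
python3 - <<'E'
from h import *
im=r.capture("scene"); s=5; b=cv2.resize(im[:,:,::-1],None,fx=s,fy=s,interpolation=cv2.INTER_CUBIC)
for t in("knob_top","inner_lid","outer_lid"):
    print(t,[(round(d["score"],2),[round(v,3) for v in d["xyz"]]) for d in r.pinpoint("scene",t)[:3]])
x,y=proj("scene",[[.5515,.2595,.1]])[0].astype(int)
cv2.imwrite("pics/end.png",b[(y-70)*5:(y+40)*5,(x-45)*5:(x+45)*5])
E
```

```text
time_s: 20.2
tcp_pos: [0.5519, 0.2604, 0.1916]
ee_rot: [0.001, 3.139, 0.001]
force: [0.5, -0.4, -1.4]
opening: 0.0415
grip_force: 20.0
time_s: 20.7
tcp_pos: [0.551, 0.2601, 0.1904]
ee_rot: [-0.001, -3.141, 0.0]
force: [-0.3, 0.1, -2.6]
opening: 0.0419
grip_force: 20.0
knob_top [(0.8, [0.554, 0.258, 0.162])]
inner_lid [(0.85, [0.55, 0.261, 0.088]), (0.41, [0.552, 0.256, 0.199])]
outer_lid [(0.97, [0.55, 0.256, 0.196])]
```

View pics/end.png

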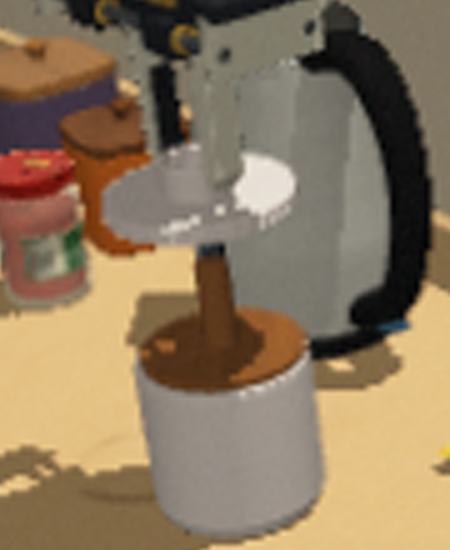

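The picture shows the inner lid seated flat on the crock at (222,345), its knob free at (215,300), and the outer lid held level above at (200,200). Handing in.

```bash
python3 -c "
from rig import r
print(r.hand_in())"
```

```text
the job is handed in; nothing more can be done
None
```

I handed the job in at about 21 s: the inner lid is seated in the garlic crock and the gripper is holding the outer lid level about 3–4 cm above the knob; the first grip slipped off the knob's top, but the lids stayed put and the second grip held.

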